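# Measure a tensile specimen: ratchet the thickness gauge down and lock it

### The arm

A 6-joint arm with a two-finger parallel gripper is mounted at the origin on a cart in front of the work surface, level with it; the furniture and walls round the work are solid. World frame = base frame: x ahead of the robot, y to its left, z up, the work surface at z = 0. Lengths are in m, angles in rad, forces in N, time in s.
With the tool pointing down it reaches from about 0.35 to 0.775 m from the base axis. Payload 7.3 kg.
Tool frame: the origin (TCP) lies between the finger pads; the fingertips stand 14 mm ahead of it and the grasp point (between the pads) lies 5 mm behind it; z points along the fingers, y is the direction in which the jaws open and shut (so a half turn about z gives the same grasp; the last joint's range is limited). The gripper opens to 92 mm and grips with 3 to 60 N. Pads are 19 mm wide; open, the fingers measure 130 mm over their backs; the gripper's body (75 mm by 190 mm) begins 47 mm behind the grasp point.
Start: joints at [-1.418, 0.342, 1.524, -0, 1.275, -0.146], TCP at [0.155, -0.502, 0.241] pointing down, gripper open.
Joint ranges: [-2.53, 2.53], [-0.77, 2.02], [0.04, 2.7], [-1, 4.14], [0.28, 2.66], [-3.11, 3.11]. Speed limits (rad/s): [2.57, 2.57, 3.14, 3.14, 3.14, 3.14].

### API

Orientations are given as [roll, pitch, yaw] about the fixed x, y, z axes, in that order (R = Rz(yaw) Ry(pitch) Rx(roll)).
In Python, from cell import robot gives the robot as it stands.
- The arm moves only by the shell command python3 -m creep 'ROWS' [FORCE]. ROWS is JSON, a list that holds one entry, the list of rows, each a list of 7 numbers: the shift along the tool's x, y, z in cm, then the turn, a rotation vector about the tool's x, y, z in degrees, then the gripper command: -1 is shut, 1 is fully open, values between are in proportion. In form: [[[tx, ty, tz, wx, wy, wz, gripper], ...]]. A call has 1 to 8 rows; each row is the pose to reach, as a shift and turn from the pose measured when the call began, along the tool's axes at that moment; what a row does not reach only later rows make up. A row lasts 1/10 s, in which the tool goes at most 50 mm and 8.59 degrees, less where a joint would pass 70% of its speed; a pose out of reach is approached as far as the arm can. A call with a gripper value outside its range is refused whole. The fingers move at their own pace and stop on an object; FORCE is the grip in N (left out, the last holds). Time passes only in rows, so rows that repeat a pose let the fingers close. It gives the time, the measured TCP pose, the force and the opening at its end, in the units of the state.
- robot.observe(): the state, without advancing time (a new reading comes with each control period).
- robot.read_camera(name): name is "scene" or "top" or "wrist"; returns the picture (420x560x3 uint8, red, green, blue); there is no depth.
- robot.camera_params(name): a dict with "camera_matrix" (3x3 intrinsics, pixels), "k1" (the pictures are not rectified: a ray, as slopes to the right and down, at radius r is drawn at 1 + k1 r^2 times it, then the intrinsics apply), "R" (3x3) and "t" (3): a world point X has camera coordinates R X + t. Camera axes: x right, y down, z forward; pixel columns grow to the right and rows downward; lengths in m; the calibration is good to about 2 mm. A picture is of the moment at which its call begins: read the wrist's pose just before it. camera_params takes no time and is no camera call; for the wrist camera it gives the pose at the moment of the call.
- robot.hand_in(): hands the job in, once; it reports no verdict.
Trained networks look in the newest picture that a camera, given by its name, has taken for a name from the list of things; names that differ only in an ending like _2 or _b are one class to them, and where a whole thing is asked for, a point or a joint stands for the part that bears it (a point fixed in the world has none). Each returns a list of dicts, best first, with "score" (0 to 1); they miss things now and then, are a little off and sometimes report something else, mostly with a low value. They report only what shows in the picture. A call takes as long as a camera call. They do not tell look-alikes from the thing itself.
- robot.look_for(camera, label): "centre" ([x, y, z] in m, in the coordinates of the camera as it stood for that picture, good to about 4 mm: the middle of the surface that is visible of it).
- robot.masks_of(camera, label): "mask" (420x560 bool, what is visible of it).
The state is a dict: "time": time; "qpos": joint angles; "qvel": joint speeds; "joint_efforts": joint torques, N m; "tool_pos": TCP position; "tool_rot": TCP orientation; "contact_force": force on the tool from outside, world axes, zero at the start; "torque": the same for the moment, N m; "opening": finger opening in m.
Only numpy, scipy, OpenCV 4.12 (cv2) and the standard library are available. Lean on these libraries where they do the work, as an engineer would, in place of code of your own. Each camera call takes 0.05 s, during which the arm holds its last target.

### The job

Measure the thickness of the flat dog-bone specimen in the bench gauge: first swing the lock lever on the gauge's right fully towards the robot to release the spindle, then push the specimen along the bed until it is fully home against the end stop. Then turn the cross bar on top clockwise until the spindle bears on the specimen and the ratchet slips, by about a quarter of a turn and never more than a whole turn, and finally swing the lock lever fully back to lock the spindle on the specimen. Do not knock over the oil bottle beside the gauge.

Things in the scene. Friction and masses are not known exactly. Their poses are not given: they have to be found in the camera images.
- gauge: Fixed bench thickness gauge, a small C-frame. Origin: spindle axis at bench level; x from the bed's mouth (robot's side) to the column, y left, z up. Dark bed 70 mm wide, x -140 to 40 mm, top at z 20. Two rails 8 mm high, 44 mm apart inside, x -95 to -30 mm. Column x 31 to 65 mm; grey head arm 48 mm wide from x -24 mm, z 62 to 96. On it the thimble (radius 20 mm, z 98 to 116) and the ratchet.
- stop_face (a point): Centre of the face of the bed's end stop, at gauge x = +25 mm, z = 26 mm (mid-height of a specimen on the bed). The stop is 50 mm wide.
- specimen: Loose plain-metal dog-bone tensile specimen, 155 mm long (its x, within 0.05 rad of the gauge's x), heads 40 mm wide, 42 mm long, waist 24 mm wide, 12 mm thick, about 0.3 kg. Origin: centre of its underside. Starts on the bed between the rails, far end 30 to 55 mm short of the stop. Home, its near end is at gauge x -130 mm.
- near_end (a point): Middle of the specimen's near end face (robot's side), at mid thickness.
- far_end (a point): Middle of the specimen's far end face, at mid thickness; it meets stop_face when home.
- spindle_foot (a point): Centre of the flat round foot (18 mm across) of the vertical spindle under the head. It is 38 to 43 mm above the bench at the start (a little higher once unlocked) and 32 mm when it bears on the specimen.
- ratchet_axis (a point): Fixed point on the vertical turning axis of ratchet and thimble, at mid-height of the cross bar (127 mm above the bench).
- bar_end (a point): One end of the ratchet's straight cross bar, mid-height, 58 mm from ratchet_axis. Bar 116 mm long, 12 mm wide, 12 mm high (z 121 to 133 mm), both halves alike, with a hub 16 mm in radius (top z 136) in the middle. Nothing stands above it. Push it sideways near an end (about 2 to 3 N at 45 mm) or grip it across.
- thimble (a joint): Angle of the thimble in rad, growing clockwise seen from above. It is a screw: the spindle goes down 5 mm per radian. Starts at 0 to 1.0; swinging the lock may turn it by up to 0.4 either way; the spindle meets the specimen at about 2.2 if the specimen is under it.
- spindle (a joint): Downward travel of the spindle in m, = 0.005 x thimble; about 0.011 on the specimen.
- ratchet (a joint): Slip of the ratchet cap and bar relative to the thimble in rad, clockwise from above; 0 at the start. Slip clutch (0.10 N m): bar and thimble turn together and this stays about 0 until the spindle bears on something (or while the lock holds the thimble); then the bar turns alone and this grows. A quarter turn of slip is 1.57.
- lock (a joint): Spindle lock lever in rad: 0 (start 0 to 0.08) = locked, lever straight out to the gauge's right (local -y), its shoe braking the thimble; grows as it swings level towards the robot, clockwise from above, to its stop at 1.0 = fully released. Stays where it is left; 1 to 2 N at the ball moves it.
- lever_pivot (a point): Fixed vertical pivot axis of the lock lever, at gauge x 0, y -35 mm, z 104 mm (lever mid-height).
- lever_ball (a point): Centre of the black ball (20 mm across) on an upright 8 mm stem at the end of the lock lever: 66 mm from the pivot axis, 124 mm above the bench (ball top at 134). The lever itself is a bar 10 mm wide and 7 mm high, z 100 to 108 mm.
- oil_bottle: White oil bottle with a spout, 42 mm across and 121 mm tall, loose, standing upright on the bench to the left of the gauge, about 135 mm from the spindle axis. Origin: centre of its underside.
There are look-alikes about, which are no part of the job. Of the things that look like the oil_bottle, the middle-sized one is meant.

How it is judged:
On the way, in this order (a step that is already met when the one before it is completed fails the run):
1. the lock lever is swung fully to its released stop (value of joint lock above 0.8 rad), for 0.2 s.
2. the specimen is home against the end stop, with the lock still released (distance between far_end and stop_face below 0.004 m and value of joint lock above 0.7 rad), for 0.2 s.
3. the spindle bears on the specimen and the ratchet has slipped, with the lock still released (all of step 2 and value of joint ratchet above 0.9 rad and contact force between spindle and specimen above 3 N), for 0.2 s.
4. the lock lever is back at locked (value of joint lock below 0.12 rad), for 0.2 s.
At the end, for the whole second after the job is handed in: The lock lever is back at locked (within 0.12 rad), the specimen lies still with its far end within 4 mm of the stop face, the spindle foot still rests on it (foot less than 33.2 mm above the bench, specimen top at 32), the ratchet has slipped by more than 0.9 rad, and the oil bottle stands upright (value of joint lock below 0.12 rad and distance between far_end and stop_face below 0.004 m and z of spindle_foot in the frame of gauge below 0.0332 m and value of joint ratchet above 0.9 rad and linear speed of specimen below 0.01 m/s and angle between oil_bottle's own z axis and vertical below 0.3 rad); the robot touches nothing.
It fails at once if the ratchet is wound on for more than a whole turn of slip (value of joint ratchet above 6.4 rad).
It fails at once if the oil bottle is knocked over (angle between oil_bottle's own z axis and vertical above 0.6 rad).
It also fails if it takes over 64 s, if anything falls off the work surface, if the arm or the gripper's body presses on something with over 40 N, if the wrist force passes 120 N, or if a joint passes its speed limit or range.

## Working session

There is one attempt and no reset: what is moved stays moved. The work goes in short steps, Python scripts to look and compute and a shell command to move; the robot and the scene stay as the last step left them, time stands still between calls to the robot, and variables do not carry over. Pictures are saved under pics/ and viewed, and the job is handed in when it is done.

```bash
ls; mkdir -p pics
cat > h.py <<'E'
import numpy as np, cv2
from cell import robot
def snap(n,f):
    p=robot.camera_params(n); im=robot.read_camera(n); cv2.imwrite('pics/'+f,im[:,:,::-1]); return im,p
def w(p,c): return np.array(p['R']).T@(np.array(c)-np.array(p['t']))
def proj(p,X):
    c=np.array(p['R'])@np.array(X)+np.array(p['t']); s=c[:2]/c[2]; s=s*(1+p['k1']*(s@s)); K=np.array(p['camera_matrix']); return K[:2,:2]@s+K[:2,2]
E
python3 - <<'E'
from h import *
print(robot.observe())
for n in['scene','top','wrist']:
    im,p=snap(n,n+'0.png')
    print(n,np.round(p['R'],3).tolist(),np.round(p['t'],3))
    if n!='wrist':
      for l in ['gauge','specimen','oil_bottle','lever_ball','bar_end','near_end','far_end','spindle_foot']:
        for r in robot.look_for(n,l)[:5]: print(l,round(r['score'],2),np.round(w(p,r['centre']),3))
E
```

```text
pics
{'time': 0.0, 'qpos': array([-1.41802531e+00,  3.42760902e-01,  1.52500250e+00, -1.73107818e-05,
        1.27536809e+00, -1.45953650e-01]), 'qvel': array([-5.84394575e-04,  3.85906598e-04,  3.98876606e-05, -6.80129432e-04,
        8.17561896e-05,  2.27199260e-04]), 'joint_efforts': array([ 1.25572511e-03, -4.31237555e+01, -2.44221461e+01,  7.17766816e-02,
        5.59993798e-02, -1.49257453e-04]), 'tool_pos': array([ 0.15449102, -0.50136683,  0.24003018]), 'tool_rot': array([-3.14006777e+00, -2.07425234e-04,  2.98729557e-01]), 'contact_force': array([ 0.07101386, -0.20460031, -0.62922463]), 'torque': array([-0.01657995,  0.00459201, -0.00100879]), 'opening': 0.0917769959816263}
scene [[-0.792, -0.61, -0.012], [-0.343, 0.462, -0.818], [0.505, -0.644, -0.575]] [0.461 0.281 0.643]
gauge 0.67 [0.631 0.05  0.068]
specimen 0.62 [0.535 0.034 0.03 ]
oil_bottle 0.86 [0.646 0.173 0.056]
oil_bottle 0.69 [0.399 0.182 0.087]
lever_ball 0.6 [ 0.638 -0.05   0.109]
bar_end 0.61 [0.633 0.038 0.135]
near_end 0.58 [0.536 0.032 0.028]
near_end 0.54 [ 0.637 -0.051  0.106]
far_end 0.65 [0.534 0.032 0.031]
top [[0.026, -1.0, -0.002], [-0.998, -0.025, -0.057], [0.057, 0.004, -0.998]] [0.013 0.565 0.926]
gauge 0.74 [0.639 0.025 0.137]
gauge 0.68 [0.63  0.027 0.099]
specimen 0.82 [0.536 0.029 0.031]
oil_bottle 0.64 [0.419 0.153 0.099]
oil_bottle 0.62 [0.654 0.157 0.073]
oil_bottle 0.57 [0.735 0.15  0.052]
lever_ball 0.51 [ 0.641 -0.061  0.11 ]
bar_end 0.87 [0.637 0.025 0.135]
near_end 0.62 [0.541 0.027 0.033]
far_end 0.6 [0.534 0.029 0.033]
spindle_foot 0.55 [0.534 0.027 0.033]
wrist [[0.294, -0.956, -0.002], [-0.919, -0.283, 0.273], [-0.261, -0.078, -0.962]] [-0.524 -0.034  0.392]
```

View pics/scene0.png

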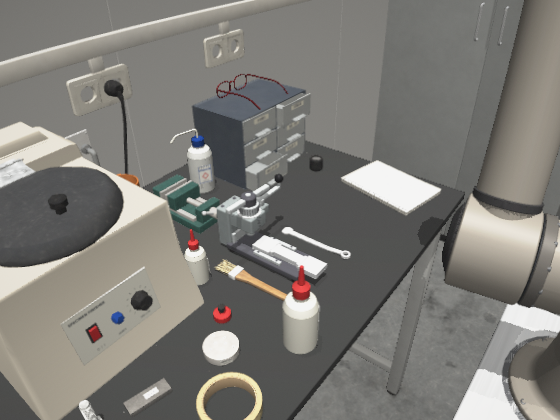

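View pics/top0.png

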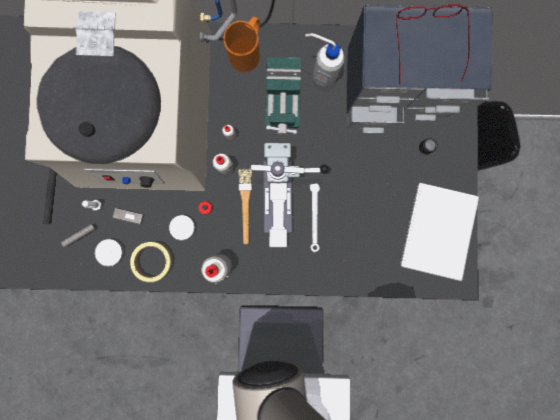

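Run:
```python
import cv2
a=cv2.imread('pics/top0.png')[130:255,200:345]; cv2.imwrite('pics/t1.png',cv2.resize(a,None,fx=4.7,fy=4.7,interpolation=cv2.INTER_CUBIC))
a=cv2.imread('pics/scene0.png')[160:290,180:360]; cv2.imwrite('pics/s1.png',cv2.resize(a,None,fx=4.4,fy=4.4,interpolation=cv2.INTER_CUBIC))
```

```text
(no output)
```

View pics/t1.png

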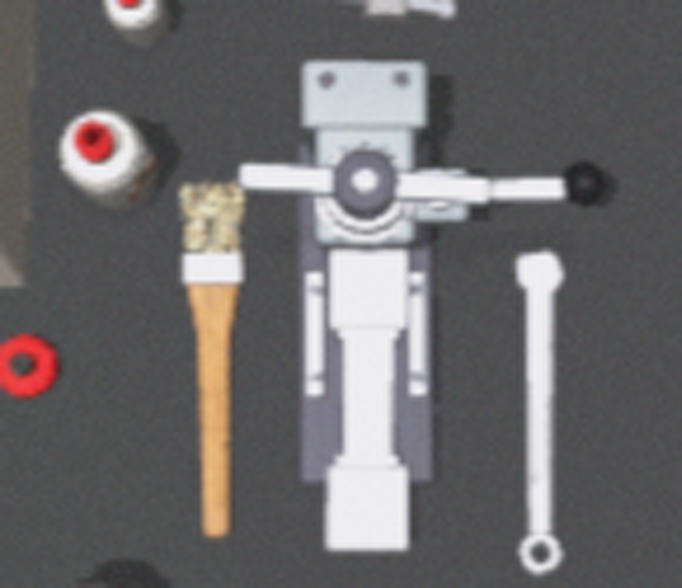

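View pics/s1.png

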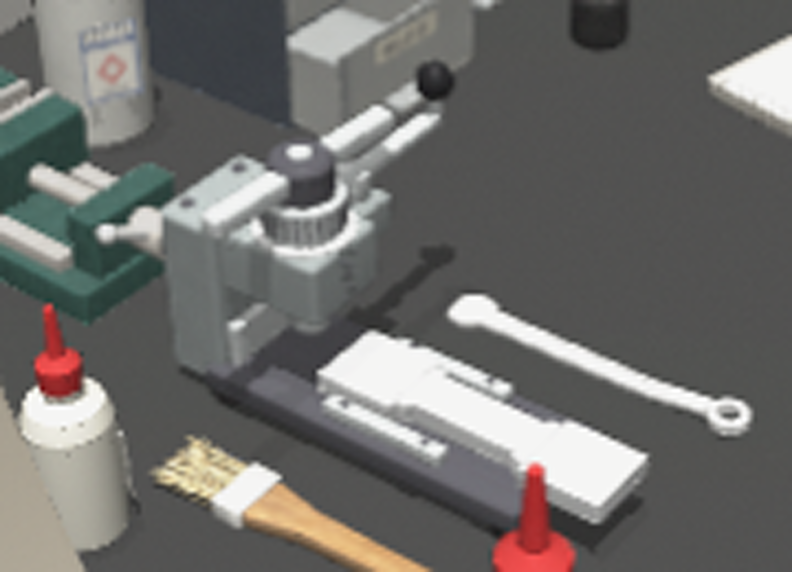

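```bash
cat >> h.py <<'E'
def back(p,uv,z):
    K=np.array(p['camera_matrix']);R=np.array(p['R']);t=np.array(p['t'])
    d=(np.array(uv)-K[:2,2])/np.array([K[0,0],K[1,1]]); s=d.copy()
    for _ in range(20): s=d/(1+p['k1']*(s@s))
    o=-R.T@t; r=R.T@np.array([*s,1]); return o+r*(z-o[2])/r[2]
E
python3 - <<'E'
from h import *
from scipy.optimize import least_squares
p=robot.camera_params('top');q=robot.camera_params('scene')
T=lambda x,y:(x/4.7+200-.4,y/4.7+130-.4); S=lambda x,y:(x/4.4+180-.4,y/4.4+160-.4)
obs=[]
for n,uv,z in [('hub',(365,181),136),('bedL',(301,480),20),('bedR',(432,482),20),('railRn',(418,393),28),('railRf',(418,270),28),('railLn',(315,395),28),('railLf',(314,272),28),('barL',(240,176),133),('barR',(490,189),133),('ball',(584,184),126),('sL',(325,550),32),('sR',(408,550),32),('sfL',(329,250),32),('sfR',(410,250),32),('headL',(317,243),96),('headR',(413,247),96)]:
    print('T',n,np.round(back(p,T(*uv),z/1e3)*1e3,1))
for n,uv,z in [('hub',(299,152),136),('bedL',(513,533),20),('sL',(598,520),32),('sR',(648,463),32),('ball',(435,81),124),('sfL',(318,374),32),('sfR',(373,333),32),('headL',(298,262),96)]:
    print('S',n,np.round(back(q,S(*uv),z/1e3)*1e3,1))
E
```

```text
T hub [638.5  28.7 136. ]
T bedL [499.7  58.5  20. ]
T bedR [500.4  -9.4  20. ]
T railRn [546.1  -0.8  28. ]
T railRf [609.7   0.7  28. ]
T railLn [543.7  52.2  28. ]
T railLf [607.3  54.4  28. ]
T barL [639.8  86.2 133. ]
T barR [636.7 -28.8 133. ]
T ball [641.2 -72.8 126. ]
T sL [464.6  44.8  32. ]
T sR [465.7   2.5  32. ]
T sfL [618.4  46.9  32. ]
T sfR [619.5   5.2  32. ]
T headL [614.2  51.2  96. ]
T headR [613.5   5.1  96. ]
S hub [638.6  28.1 136. ]
S bedL [490.8  68.4  20. ]
S sL [459.5  50.8  32. ]
S sR [462.    7.9  32. ]
S ball [640.2 -72.3 124. ]
S sfL [617.5  47.5  32. ]
S sfR [616.6   8.3  32. ]
S headL [622.2  50.9  96. ]
```

Run:
```python
from h import *
import cv2
q=robot.camera_params('scene');p=robot.camera_params('top')
print('cab bottom corner',back(q,(250,187),0), 'top', [ (z,np.round(back(q,(240,133),z),3)) for z in(.1,.15,.2,.25)])
print('top cam cab front', [ (z,np.round(back(p,(356,108),z),3),np.round(back(p,(490,86),z),3)) for z in(.0,.1,.15,.2,.25)])
print('big bottle base',back(q,(301,350),0),'cap', [(z,np.round(back(p,(212,271),z),3)) for z in(.1,.15,.2)],[(z,np.round(back(q,(302,270),z),3)) for z in(.1,.15,.2)])
a=cv2.imread('pics/top0.png')[0:150,300:500]; cv2.imwrite('pics/t2.png',cv2.resize(a,None,fx=4,fy=4))
```

```text
cab bottom corner [ 0.80104625 -0.15704727  0.        ] top [(0.1, array([ 0.892, -0.229,  0.1  ])), (0.15, array([ 0.817, -0.151,  0.15 ])), (0.2, array([ 0.743, -0.072,  0.2  ])), (0.25, array([0.668, 0.007, 0.25 ]))]
top cam cab front [(0.0, array([ 0.817, -0.166,  0.   ]), array([ 0.881, -0.501,  0.   ])), (0.1, array([ 0.785, -0.146,  0.1  ]), array([ 0.842, -0.446,  0.1  ])), (0.15, array([ 0.769, -0.136,  0.15 ]), array([ 0.823, -0.419,  0.15 ])), (0.2, array([ 0.753, -0.126,  0.2  ]), array([ 0.803, -0.391,  0.2  ])), (0.25, array([ 0.737, -0.116,  0.25 ]), array([ 0.784, -0.364,  0.25 ]))]
big bottle base [0.39972393 0.18004318 0.        ] cap [(0.1, array([0.411, 0.167, 0.1  ])), (0.15, array([0.417, 0.159, 0.15 ])), (0.2, array([0.423, 0.151, 0.2  ]))] [(0.1, array([0.45, 0.11, 0.1 ])), (0.15, array([0.419, 0.155, 0.15 ])), (0.2, array([0.388, 0.2  , 0.2  ]))]
```

View pics/t2.png

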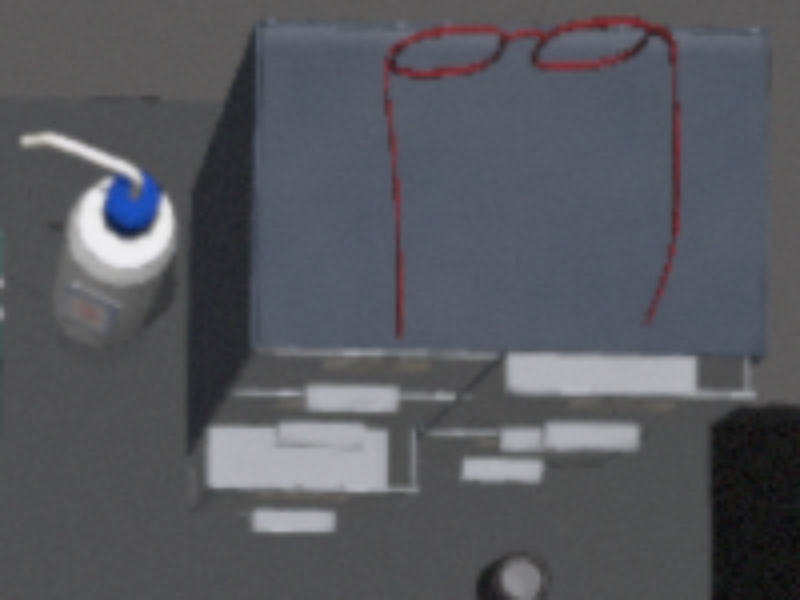

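```bash
python3 -m creep '[[[10,-4,0,0,0,4,-1],[20,-8,0,0,0,8,-1],[30,-12,0,0,0,12,-1],[40,-16,0,0,0,15.4,-1],[50,-20,0,0,0,15.4,-1],[62,-25.5,0,0,0,15.4,-1],[62,-25.5,0,0,0,15.4,-1],[62,-25.5,0,0,0,15.4,-1]]]' 10
```

```text
time: 1.75
tool_pos: [0.4657, -0.2471, 0.2409]
tool_rot: [3.141, -0.0, 0.03]
contact_force: [0.9, -0.9, 0.1]
opening: 0.0322
```

```bash
python3 -m creep '[[[5,-4,0,0,0,0,-1],[10,-8,0,0,0,0,-1],[15,-12,0,0,0,0,-1],[21.4,-16.6,0,0,0,0,-1],[21.4,-16.6,0,0,0,0,-1],[21.4,-16.6,0,0,0,0,-1],[21.4,-16.6,5,0,0,0,-1],[21.4,-16.6,8,0,0,0,-1]]]'
python3 - <<'E'
from h import *
for n in('top','scene','wrist'): snap(n,n+'1.png')
a=cv2.imread('pics/top1.png')[130:255,200:345]; a=cv2.resize(a,None,fx=3,fy=3)
b=cv2.imread('pics/scene1.png')[140:280,180:340]; b=cv2.resize(b,(int(375*160/140),375)); cv2.imwrite('pics/c1.png',np.hstack([a,b])[:, :800])
E
```

```text
time: 2.55
tool_pos: [0.6744, -0.0735, 0.1579]
tool_rot: [3.142, 0.002, 0.032]
contact_force: [-0.1, -0.6, -1.1]
opening: 0.0005
```

View pics/c1.png

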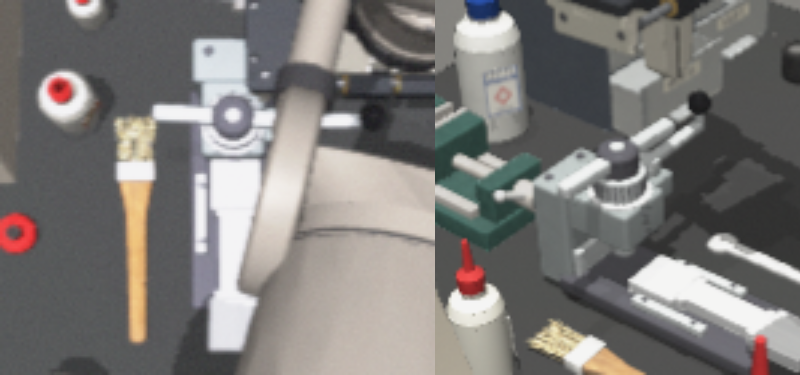

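View pics/wrist1.png

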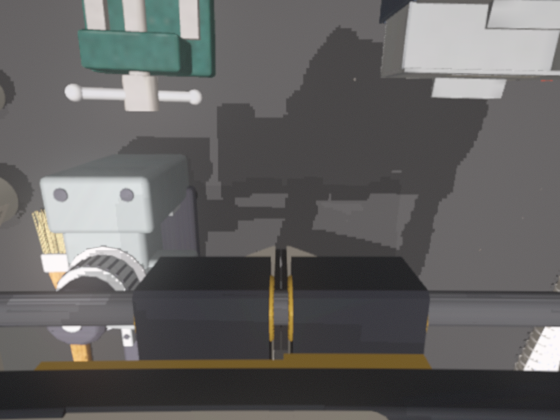

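```bash
python3 -m creep '[[[0,0,2,0,0,0,-1],[0,0,3.2,0,0,0,-1],[0,0,3.2,0,0,0,-1],[-1,0,3.2,0,0,0,-1],[-2,-0.1,3.2,0,0,0,-1],[-3,-0.3,3.2,0,0,0,-1],[-3.7,-0.5,3.2,0,0,0,-1],[-4.5,-0.9,3.2,0,0,0,-1]]]' ; python3 -m creep '[[[-0.6,-0.4,0,0,0,0,-1],[-1.2,-0.9,0,0,0,0,-1],[-1.8,-1.4,0,0,0,0,-1],[-2.2,-1.8,0,0,0,0,-1],[-2.4,-1.9,0,0,0,0,-1],[-2.4,-1.9,0,0,0,0,-1]]]'
```

```text
time: 3.5
tool_pos: [0.6287, -0.0672, 0.1285]
tool_rot: [3.142, 0.002, 0.03]
contact_force: [1.4, -1.2, 0.6]
opening: 0.0003
time: 4.1
tool_pos: [0.6049, -0.0482, 0.129]
tool_rot: [-3.141, -0.001, 0.03]
contact_force: [4.2, 2.4, 1.1]
opening: 0.0003
```

```bash
python3 -m creep '[[[-0.3,-0.2,0,0,0,0,-1],[-0.5,-0.2,0,0,0,0,-1],[-0.5,-0.2,0,0,0,0,-1]]]'
python3 - <<'E'
from h import *
for n in('top','scene'): im,p=snap(n,n+'2.png'); print(n,[(round(r['score'],2),np.round(w(p,r['centre']),3)) for r in robot.look_for(n,'lever_ball')])
a=cv2.imread('pics/top2.png')[130:255,200:345]; a=cv2.resize(a,None,fx=3,fy=3)
b=cv2.imread('pics/scene2.png')[140:280,180:340]; b=cv2.resize(b,(int(375*160/140),375)); cv2.imwrite('pics/c2.png',np.hstack([a,b])[:, :800])
E
```

```text
time: 4.4
tool_pos: [0.6042, -0.0475, 0.1297]
tool_rot: [3.139, -0.012, 0.03]
contact_force: [16.9, -1.8, -7.6]
opening: 0.0003
top [(0.46, array([0.656, 0.159, 0.074]))]
scene []
```

View pics/c2.png

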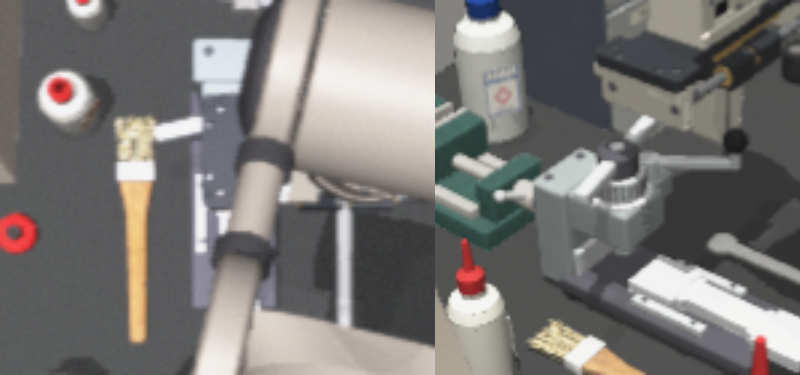

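```bash
python3 -m creep '[[[1.5,0,0,0,0,0,-1],[1.5,0,-4,0,0,0,-1],[1.5,0,-8,0,0,0,-1],[-3,-2,-11,0,0,0,-1],[-8,-4.5,-11,0,0,0,-1],[-12,-6,-11,0,0,0,-1],[-16.4,-7,-11,0,0,0,-1],[-16.4,-7,-11,0,0,0,-1]]]'
python3 - <<'E'
from h import *
o=robot.observe();print(o['tool_pos'],o['tool_rot'],o['contact_force'])
for n in('top','scene'): im,p=snap(n,n+'3.png'); print(n,[(round(r['score'],2),np.round(w(p,r['centre']),3)) for r in robot.look_for(n,'lever_ball')])
a=cv2.imread('pics/top3.png')[130:290,200:345]; a=cv2.resize(a,None,fx=2.5,fy=2.5)
b=cv2.imread('pics/scene3.png')[140:340,180:370]; b=cv2.resize(b,(380,400)); cv2.imwrite('pics/c3.png',np.hstack([a,b])[:, :800])
E
```

```text
time: 5.4
tool_pos: [0.4295, 0.0195, 0.2362]
tool_rot: [3.141, -0.003, 0.031]
contact_force: [0.7, -0.6, -0.2]
opening: 0.0006
[0.42949658 0.01953273 0.23621019] [ 3.14071888e+00 -2.54135032e-03  3.10933746e-02] [ 0.65474567 -0.64059598 -0.17959804]
top [(0.56, array([ 0.611, -0.028,  0.109]))]
scene [(0.64, array([ 0.598, -0.029,  0.108]))]
```

View pics/c3.png

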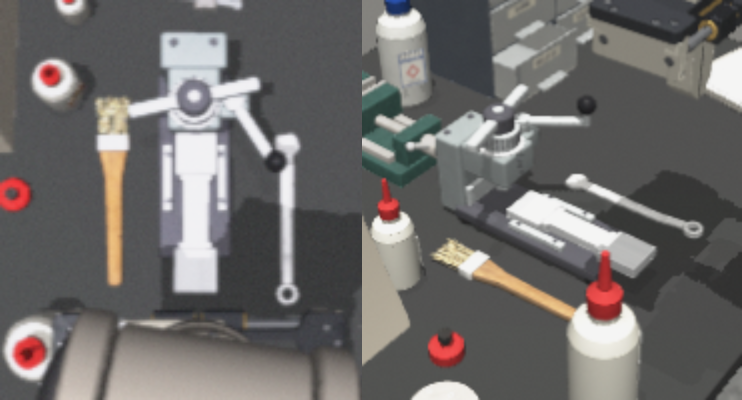

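```bash
python3 - <<'E'
from h import *
print(back(robot.camera_params('top'),(276/2.5+200-.4,160/2.5+130-.4),.127))
E
python3 -m creep '[[[1.75,0.6,3,0,0,0,-1],[1.75,0.6,7,0,0,0,-1],[1.75,0.6,11,0,0,0,-1],[1.75,0.6,14,0,0,0,-1],[1.75,0.6,17,0,0,0,-1],[1.75,0.6,19,0,0,0,-1],[1.75,0.6,19.6,0,0,0,-1],[1.75,0.6,19.6,0,0,0,-1]]]'
```

```text
[ 0.58604921 -0.04367229  0.127     ]
time: 6.4
tool_pos: [0.4588, 0.0112, 0.0415]
tool_rot: [3.139, -0.011, 0.029]
contact_force: [-3.2, -0.5, 6.2]
opening: 0.0004
```

Run:
```python
from h import *
o=robot.observe();print(o['tool_pos'],o['tool_rot'],o['contact_force'],o['torque'])
for n in('top','scene','wrist'): im,p=snap(n,n+'4.png')
a=cv2.imread('pics/wrist4.png'); a=cv2.resize(a,None,fx=.7,fy=.7)
b=cv2.imread('pics/scene4.png')[180:330,200:350]; b=cv2.resize(b,(400,400)); cv2.imwrite('pics/c4.png',np.hstack([cv2.resize(a,(400,400)),b])[:, :800])
```

```text
[0.45878202 0.01115941 0.04149167] [ 3.1392382  -0.01051292  0.02884956] [-3.22569471 -0.47566472  6.17163984] [-0.09925132  0.57248825 -0.04175671]
```

View pics/c4.png

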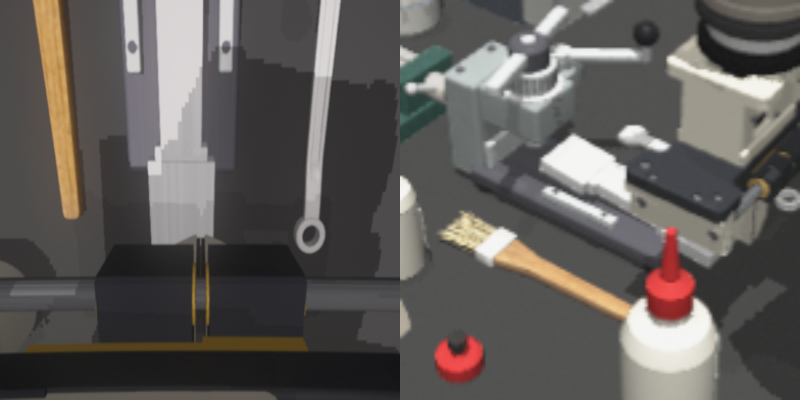

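View pics/top4.png

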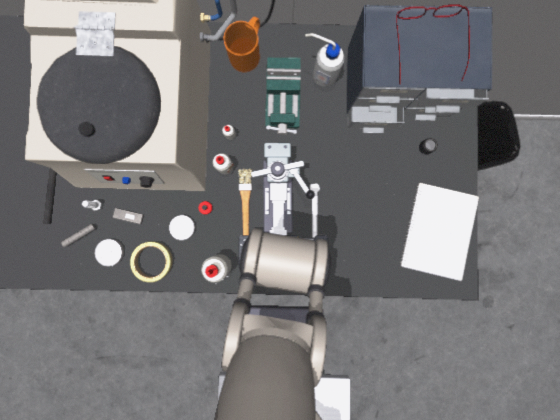

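```bash
python3 -m creep '[[[0,0,-1,0,0,0,-1],[0,0,-2.5,0,0,0,-1],[0,0,-2.5,0,0,0,-1]]]';  python3 -m creep '[[[-0.6,0,0,0,0.6,0,-1],[-1.2,0,0,0,0.6,0,-1],[-1.2,0,0,0,0.6,0,-1]]]'
python3 - <<'E'
from h import *
o=robot.observe();print(o['tool_pos'],o['tool_rot'],o['contact_force'],o['torque'])
for n in('top','scene','wrist'): im,p=snap(n,n+'5.png')
a=cv2.imread('pics/wrist5.png'); a=cv2.resize(a,None,fx=.7,fy=.7)
b=cv2.imread('pics/scene5.png')[180:330,200:350]; b=cv2.resize(b,(400,400)); cv2.imwrite('pics/c5.png',np.hstack([cv2.resize(a,(400,400)),b])[:, :800])
E
```

```text
time: 6.85
tool_pos: [0.4612, 0.0109, 0.0707]
tool_rot: [3.138, -0.019, 0.029]
contact_force: [0.2, 0.5, -0.1]
opening: 0.0006
time: 7.15
tool_pos: [0.4477, 0.0107, 0.0702]
tool_rot: [3.138, -0.027, 0.029]
contact_force: [-0.7, -0.0, -0.6]
opening: 0.0005
[0.44772857 0.01066313 0.07016786] [ 3.13809099 -0.02749325  0.02903784] [-0.69174392 -0.03621827 -0.58938439] [0.02887037 0.03826558 0.03617614]
```

View pics/c5.png

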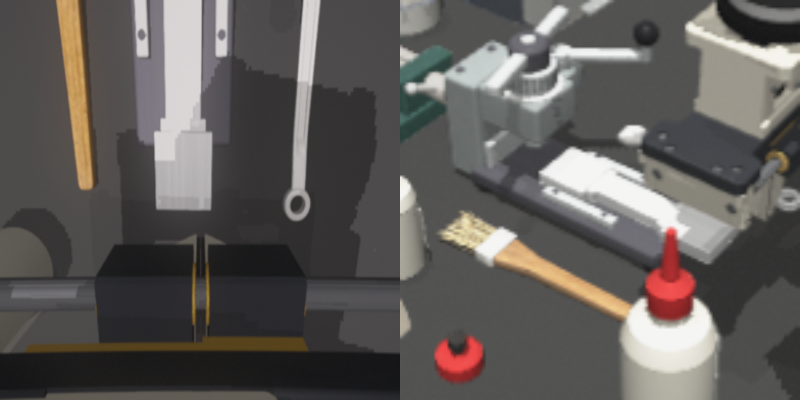

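Run:
```python
from h import *
p=robot.camera_params('wrist')
for c in [(157,210),(211,209)]: print(back(p,(c[0]*1.4,c[1]*1.05),.032))
a=cv2.imread('pics/wrist5.png')[130:300,150:380]; cv2.imwrite('pics/w5.png',cv2.resize(a,None,fx=3,fy=3))
```

```text
[0.46488765 0.0430235  0.032     ]
[0.46653275 0.00404575 0.032     ]
```

View pics/w5.png

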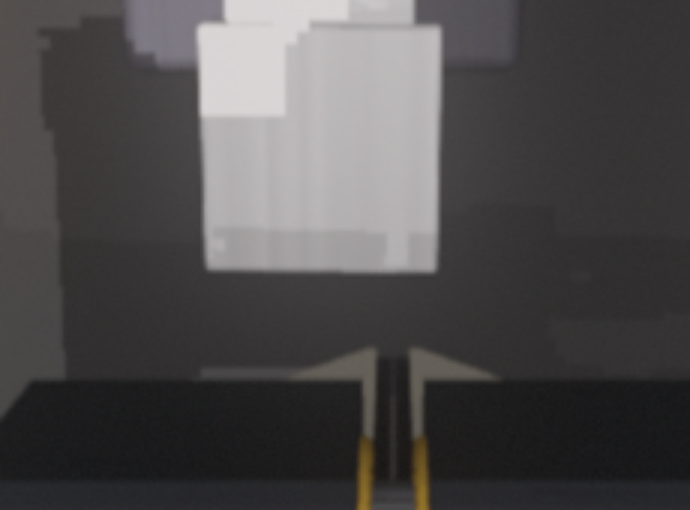

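```bash
python3 -m creep '[[[-0.8,-0.7,0,0,-1.5,0,-1],[-0.8,-0.7,0,0,-1.5,0,-1],[-0.8,-0.7,0,0,-1.5,0,-1]]]';  python3 -m creep '[[[0,0,1,0,0,0,-1],[0,0,2,0,0,0,-1],[0,0,3,0,0,0,-1],[0,0,3,0,0,0,-1]]]'
```

```text
time: 7.6
tool_pos: [0.4409, 0.0176, 0.0699]
tool_rot: [3.138, -0.003, 0.03]
contact_force: [-0.4, -0.3, 0.7]
opening: 0.0007
time: 8.0
tool_pos: [0.4399, 0.0175, 0.0382]
tool_rot: [3.138, 0.001, 0.029]
contact_force: [-0.1, -0.7, 0.3]
opening: 0.0003
```

```bash
python3 -m creep '[[[1,0,0,0,0,0,-1],[1.7,0,0,0,0,0,-1],[2.3,0,0,0,0,0,-1],[3,0,0,0,0,0,-1],[3.7,0,0,0,0,0,-1],[4.4,0,0,0,0,0,-1],[5,0,0,0,0,0,-1],[5,0,0,0,0,0,-1]]]';  python3 -m creep '[[[0.4,0,0,0,0,0,-1],[0.7,0,0,0,0,0,-1],[0.8,0,0,0,0,0,-1],[0.8,0,0,0,0,0,-1]]]'
```

```text
time: 8.8
tool_pos: [0.4912, 0.0189, 0.0384]
tool_rot: [3.138, -0.001, 0.029]
contact_force: [0.4, -0.4, -0.3]
opening: 0.0007
time: 9.2
tool_pos: [0.497, 0.0192, 0.0382]
tool_rot: [3.138, 0.004, 0.03]
contact_force: [-9.0, -0.7, 5.0]
opening: 0.0006
```

```bash
python3 -m creep '[[[0.3,0,0,0,0,0,-1],[0.4,0,0,0,0,0,-1],[0.4,0,0,0,0,0,-1]]]'
python3 - <<'E'
from h import *
for n in('top','scene','wrist'): im,p=snap(n,n+'6.png')
a=cv2.imread('pics/wrist6.png')
b=cv2.imread('pics/scene6.png')[160:300,180:340]; b=cv2.resize(b,(400,350)); cv2.imwrite('pics/c6.png',np.hstack([cv2.resize(a,(400,350)),b])[:, :800])
E
```

```text
time: 9.5
tool_pos: [0.4971, 0.0193, 0.0381]
tool_rot: [3.139, 0.013, 0.03]
contact_force: [-14.4, -2.8, 11.6]
opening: 0.0007
```

View pics/c6.png

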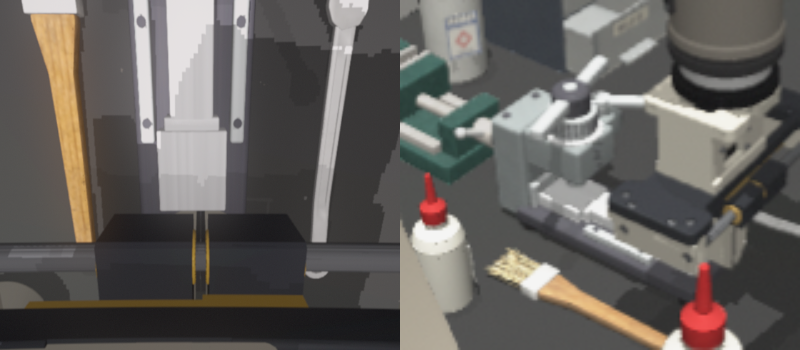

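```bash
python3 -m creep '[[[-1,0,0,0,0,0,-1],[-2.5,0,0,0,0,0,-1],[-2.5,0,-1,0,0,0,-1],[-2.5,0,-3,0,0,0,-1],[-2.5,0,-3,0,0,0,-1]]]'
python3 - <<'E'
from h import *
print(robot.observe()['tool_pos'],robot.observe()['tool_rot'])
for n in('top','scene','wrist'): im,p=snap(n,n+'7.png')
a=cv2.imread('pics/wrist7.png')[0:250,150:350];
b=cv2.imread('pics/scene7.png')[160:300,180:340]; b=cv2.resize(b,(400,500)); cv2.imwrite('pics/c7.png',np.hstack([cv2.resize(a,(400,500)),b])[:, :800])
E
```

```text
time: 10.15
tool_pos: [0.4755, 0.0183, 0.0712]
tool_rot: [3.138, 0.006, 0.03]
contact_force: [1.1, 0.7, 0.2]
opening: 0.0005
[0.47550823 0.01834911 0.07119551] [3.13777315 0.0057691  0.03008209]
```

View pics/c7.png

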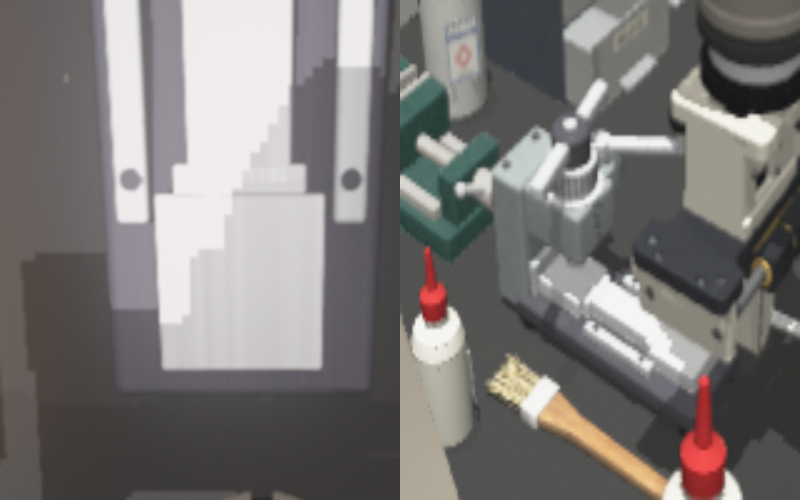

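Run:
```python
from h import *
p=robot.camera_params('wrist')
for c,z in [((231,184.3),.032),((311,184.3),.032),((209,195),.02),((334.5,194),.02)]: print(np.round(back(p,c,z)*1e3,1))
for c in [(130,180),(351,180),(132,222),(351,221)]: print('rail', np.round(back(p,(c[0]/2+150,c[1]/2),.028)*1e3,1))
p=robot.camera_params('scene')
t=cv2.imread('pics/scene7.png')
```

```text
[507.1  44.9  32. ]
[508.3   5.3  32. ]
[498.2  58.1  20. ]
[500.7  -8.6  20. ]
rail [551.3  52.4  28. ]
rail [5.529e+02 5.000e-01 2.800e+01]
rail [541.8  52.2  28. ]
rail [ 5.436e+02 -1.000e-01  2.800e+01]
```

Run:
```python
from h import *
p=robot.camera_params('top');q=robot.camera_params('scene')
T=lambda x,y:(x/4.7+200-.4,y/4.7+130-.4); S=lambda x,y:(x/4.4+180-.4,y/4.4+160-.4)
for z in (.09,.1,.11,.115,.12): print(z,*[np.round(back(c,f(*u),z)*1e3,1)[:2] for c,f,u in((p,T,(327,79)),(q,S,(187,203)),(p,T,(402,79)),(q,S,(240,163)))])
D=lambda x,y:(x/2.5+200-.4,y/2.5+130-.4)
a=back(p,D(130,110),.133);b=back(p,D(260,85),.133);print(a,b)
c=cv2.imread('pics/top7.png')[140:215,230:330]; cv2.imwrite('pics/t7.png',cv2.resize(c,None,fx=7,fy=7,interpolation=cv2.INTER_CUBIC))
```

```text
0.09 [695.   48.6] [701.   40.4] [696.   12.3] [ 7.042e+02 -1.000e-01]
0.1 [692.9  48.4] [690.1  50.5] [693.8  12.4] [693.2  10.9]
0.11 [690.8  48.1] [679.1  60.7] [691.7  12.5] [682.2  21.9]
0.115 [689.7  47.9] [673.7  65.8] [690.6  12.6] [676.7  27.3]
0.12 [688.7  47.8] [668.2  70.9] [689.5  12.7] [671.2  32.8]
[0.625647   0.08380138 0.133     ] [ 0.65023152 -0.0279941   0.133     ]
```

View pics/t7.png

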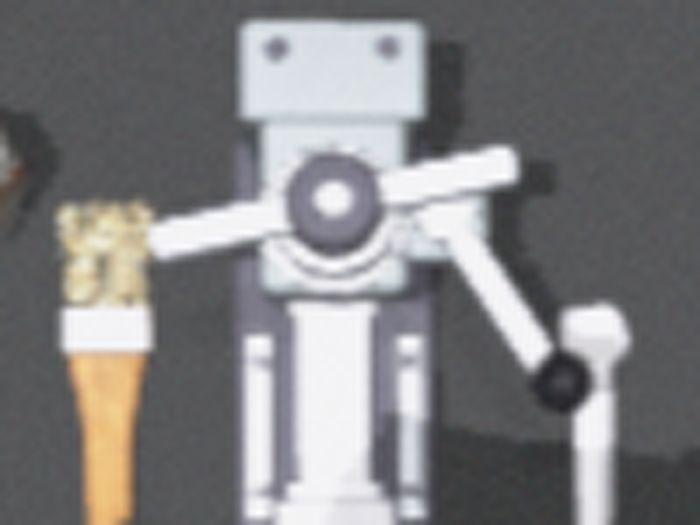

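```bash
python3 -m creep '[[[0,0,-4,0,0,0,-1],[0,0,-8,0,0,0,-1],[2,-0.5,-10,0,0,0,-1],[6,-1.5,-10,0,0,0,-1],[10,-2.6,-10,0,0,0,-1],[12.9,-3.4,-10,0,0,0,-1],[12.9,-3.4,-10,0,0,0,-1],[12.9,-3.4,-10,0,0,0,-1]]]'; python3 -m creep '[[[0,0,0,0,0,0,-1],[0,0,0,0,0,0,-1]]]'
```

```text
time: 11.1
tool_pos: [0.6017, 0.0569, 0.1655]
tool_rot: [3.139, 0.014, 0.031]
contact_force: [-0.9, -0.9, 0.5]
opening: 0.0006
time: 11.3
tool_pos: [0.6007, 0.0567, 0.1652]
tool_rot: [3.139, 0.015, 0.03]
contact_force: [0.2, 0.4, 0.1]
opening: 0.0006
```

```bash
python3 -m creep '[[[0,0,1.5,0,0.8,0,-1],[0,0,2.9,0,0.8,0,-1],[0,0,2.9,0,0.8,0,-1],[0,0,2.9,0,0.8,0,-1]]]'
cat > arc.py <<'E'
from h import *
import sys
a1,n,R=float(sys.argv[1]),int(sys.argv[2]),float(sys.argv[3])
o=robot.observe();P=o['tool_pos'];c=np.array([.6387,.0285]);v=P[:2]-c;a0=np.degrees(np.arctan2(v[1],v[0]));yw=o['tool_rot'][2]
print('now ang',a0,'R',np.hypot(*v),'z',P[2],'F',o['contact_force'])
for a in np.linspace(a0,a1,n+1)[1:]:
    d=c+R*np.array([np.cos(np.radians(a)),np.sin(np.radians(a))])-P[:2]
    print(np.round([100*(d[0]*np.cos(yw)+d[1]*np.sin(yw)),100*(d[0]*np.sin(yw)-d[1]*np.cos(yw))],1),round(a))
E
python3 arc.py 60 8 .045
```

```text
time: 11.7
tool_pos: [0.6, 0.0563, 0.1367]
tool_rot: [3.139, 0.001, 0.03]
contact_force: [0.2, 0.3, 0.7]
opening: 0.0008
now ang 144.2731033705748 R 0.047662582977564795 z 0.1366964027525556 F [0.19720864 0.32179875 0.72602333]
[ 0.8 -0.4] 134
[ 1.4 -0.9] 123
[ 2.2 -1.3] 113
[ 3.  -1.5] 102
[ 3.8 -1.6] 92
[ 4.6 -1.5] 81
[ 5.4 -1.3] 71
[ 6.1 -0.9] 60
```

```bash
python3 -m creep '[[[0.8,-0.4,0,0,0,0,-1],[1.4,-0.9,0,0,0,0,-1],[2.2,-1.3,0,0,0,0,-1],[3,-1.5,0,0,0,0,-1],[3.8,-1.6,0,0,0,0,-1],[4.6,-1.5,0,0,0,0,-1],[5.4,-1.3,0,0,0,0,-1],[6.1,-0.9,0,0,0,0,-1]]]'; python3 arc.py -20 8 .045;  python3 - <<'E'
from h import *
for n in('top','scene'): im,p=snap(n,n+'8.png')
a=cv2.imread('pics/top8.png')[130:230,220:340];
b=cv2.imread('pics/scene8.png')[160:300,180:340]; b=cv2.resize(b,(400,350)); cv2.imwrite('pics/c8.png',np.hstack([cv2.resize(a,(400,350)),b])[:, :800])
E
```

```text
time: 12.5
tool_pos: [0.6615, 0.0671, 0.1365]
tool_rot: [3.139, 0.001, 0.03]
contact_force: [-1.1, -1.7, 0.4]
opening: 0.0003
now ang 59.464793322955224 R 0.04480305050023822 z 0.1365355022018664 F [-1.0926612  -1.71718978  0.39591261]
[0.6 0.5] 50
[1.2 1. ] 40
[1.6 1.7] 30
[1.9 2.4] 20
[2.1 3.2] 10
[2.1 3.9] 0
[2.  4.7] -10
[1.8 5.5] -20
```

View pics/c8.png

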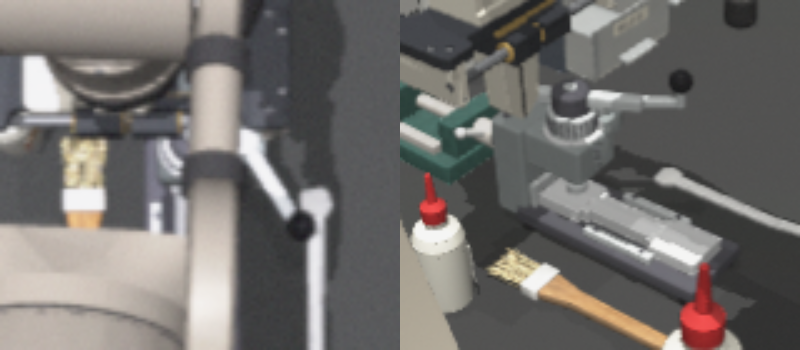

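```bash
python3 -m creep '[[[0.6,0.5,0,0,0,0,-1],[1.2,1,0,0,0,0,-1],[1.6,1.7,0,0,0,0,-1],[1.9,2.4,0,0,0,0,-1],[2.1,3.2,0,0,0,0,-1],[2.1,3.9,0,0,0,0,-1],[2,4.7,0,0,0,0,-1],[1.8,5.5,0,0,0,0,-1]]]'; python3 arc.py -90 8 .045;  python3 - <<'E'
from h import *
for n in('top','scene'): im,p=snap(n,n+'9.png')
a=cv2.imread('pics/top9.png')[130:230,220:340];
b=cv2.imread('pics/scene9.png')[160:300,180:340]; b=cv2.resize(b,(400,350)); cv2.imwrite('pics/c9.png',np.hstack([cv2.resize(a,(400,350)),b])[:, :800])
E
```

```text
time: 13.4
tool_pos: [0.6815, 0.0115, 0.1368]
tool_rot: [3.139, -0.0, 0.029]
contact_force: [0.8, 3.0, 1.0]
opening: 0.0005
now ang -21.61239818798395 R 0.046034710623860546 z 0.1368420872024753 F [0.77119634 3.01243511 1.00859971]
[-0.4  0.6] -30
[-0.8  1.1] -39
[-1.3  1.6] -47
[-1.8  2. ] -56
[-2.4  2.3] -64
[-3.   2.5] -73
[-3.7  2.6] -81
[-4.4  2.7] -90
```

View pics/c9.png

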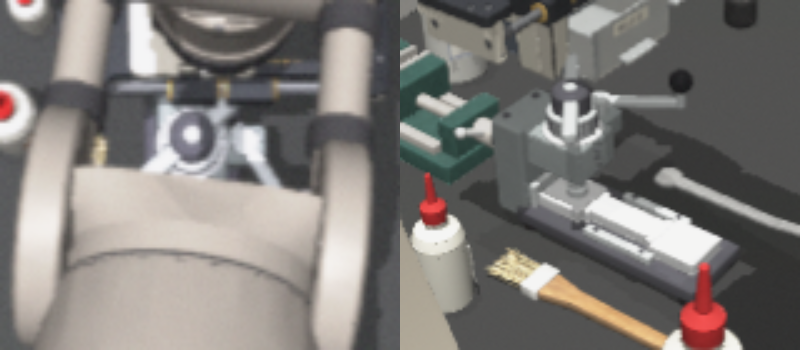

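```bash
python3 -m creep '[[[-0.4,0.6,0,0,0,0,-1],[-0.8,1.1,0,0,0,0,-1],[-1.3,1.6,0,0,0,0,-1],[-1.8,2,0,0,0,0,-1],[-2.4,2.3,0,0,0,0,-1],[-3,2.5,0,0,0,0,-1],[-3.7,2.6,0,0,0,0,-1],[-4.4,2.7,0,0,0,0,-1]]]'; python3 -m creep '[[[-0.5,0,0,0,0,0,-1],[-0.5,0,0,0,0,0,-1],[-0.5,0,0,0,0,0,-1]]]';python3 arc.py -90 1 .045;  python3 - <<'E'
from h import *
for n in('top','scene'): im,p=snap(n,n+'10.png')
a=cv2.imread('pics/top10.png')[130:230,220:340];
b=cv2.imread('pics/scene10.png')[160:300,180:340]; b=cv2.resize(b,(400,350)); cv2.imwrite('pics/c10.png',np.hstack([cv2.resize(a,(400,350)),b])[:, :800])
E
```

```text
time: 14.3
tool_pos: [0.638, -0.0179, 0.1373]
tool_rot: [3.138, -0.001, 0.028]
contact_force: [2.9, 0.5, 1.9]
opening: 0.0005
time: 14.6
tool_pos: [0.6326, -0.0183, 0.1374]
tool_rot: [3.137, -0.001, 0.028]
contact_force: [0.3, -0.9, 2.5]
opening: 0.0004
now ang -97.42108125857777 R 0.04720180034152362 z 0.1374209859035674 F [ 0.31537962 -0.90858249  2.53211236]
[ 0.6 -0.2] -90
```

View pics/c10.png

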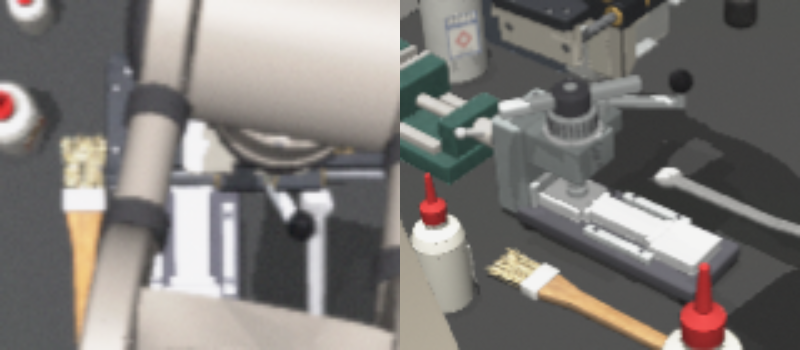

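Run:
```python
import cv2,numpy as np
r=[]
for k in (7,8,9,10):
    a=cv2.imread(f'pics/scene{k}.png')[205:255,225:285]; r.append(cv2.resize(a,(390,290),interpolation=cv2.INTER_CUBIC))
cv2.imwrite('pics/c11.png',np.vstack([np.hstack(r[:2]),np.hstack(r[2:])]))
```

```text
(no output)
```

View pics/c11.png

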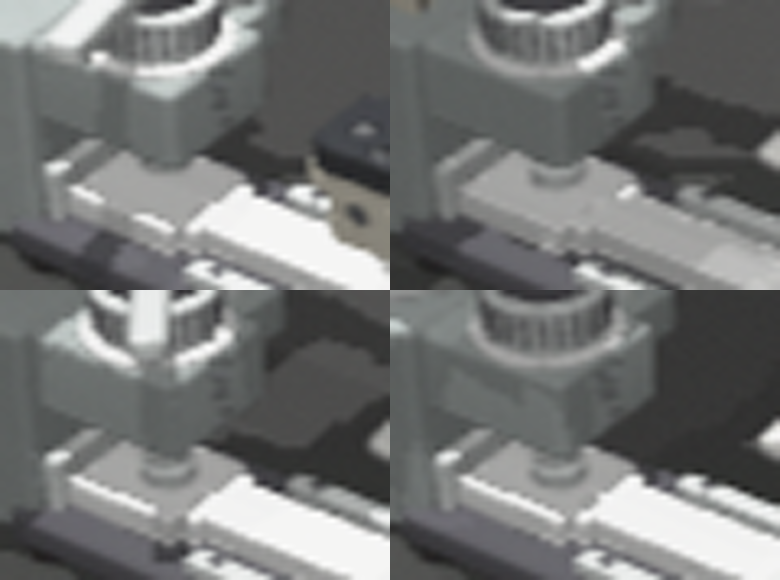

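```bash
python3 -m creep '[[[1,0,0,0,0,0,-1],[1,0,-2,0,0,0,-1],[1,0,-4,0,0,0,-1],[-1,1,-4.5,0,0,0,-1],[-4,2,-4.5,0,0,0,-1],[-7.8,3.2,-4.5,0,0,0,-1],[-7.8,3.2,-4.5,0,0,0,-1],[-7.8,3.2,-4.5,0,0,0,-1]]]'; python3 -m creep '[[[0,0,0,0,0,0,-1]]]'
python3 - <<'E'
from h import *
for n in('top','scene'): im,p=snap(n,n+'12.png')
a=cv2.imread('pics/top12.png')[130:230,220:340];
b=cv2.imread('pics/scene12.png')[160:300,180:340]; b=cv2.resize(b,(400,350)); cv2.imwrite('pics/c12.png',np.hstack([cv2.resize(a,(400,350)),b])[:, :800])
E
```

```text
time: 15.5
tool_pos: [0.5554, -0.0524, 0.1825]
tool_rot: [3.137, -0.0, 0.027]
contact_force: [0.9, -0.4, 0.7]
opening: 0.0006
time: 15.6
tool_pos: [0.5564, -0.0523, 0.1826]
tool_rot: [3.137, -0.001, 0.028]
contact_force: [-0.6, 0.5, -0.2]
opening: 0.0007
```

View pics/c12.png

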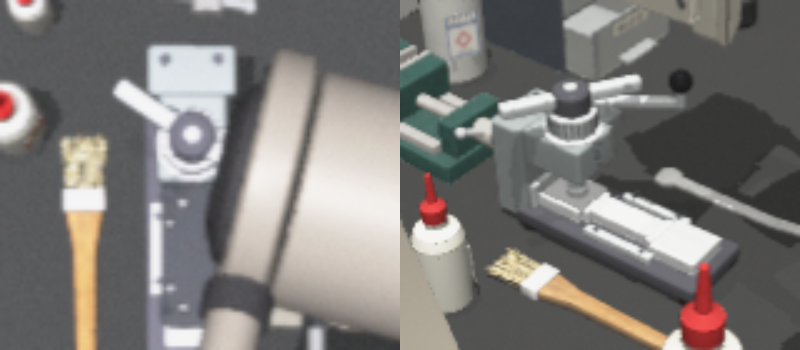

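```bash
python3 -m creep '[[[0,0,2,0,0,0,-1],[0,0,4,0,0,0,-1],[0,0,5.4,0,0,0,-1],[0,0,5.4,0,0,0,-1]]]'; python3 -m creep '[[[1,0,0,0,0,0,-1],[1.6,0.4,0,0,0,0,-1],[2.1,0.8,0,0,0,0,-1],[2.8,1.2,0,0,0,0,-1],[3.5,1.6,0,0,0,0,-1],[4.2,1.8,0,0,0,0,-1],[4.8,2,0,0,0,0,-1],[5.4,2.1,0,0,0,0,-1]]]'; python3 -m creep '[[[0.4,0,0,0,0,0,-1],[0.8,0.1,0,0,0,0,-1],[0.9,0.1,0,0,0,0,-1]]]'
```

```text
time: 16.1
tool_pos: [0.5557, -0.0518, 0.1262]
tool_rot: [3.138, 0.003, 0.029]
contact_force: [0.4, 0.5, 0.3]
opening: 0.0004
time: 16.9
tool_pos: [0.6111, -0.0723, 0.1266]
tool_rot: [3.137, 0.004, 0.028]
contact_force: [-3.9, -4.3, -0.0]
opening: 0.0005
time: 17.2
tool_pos: [0.6211, -0.0729, 0.1269]
tool_rot: [3.137, 0.002, 0.029]
contact_force: [-1.6, -1.7, 0.0]
opening: 0.0003
```

```bash
python3 -m creep '[[[0.3,0,0,0,0,0,-1],[0.5,0,0,0,0,0,-1],[0.5,0,0,0,0,0,-1]]]';python3 -m creep '[[[0.3,0,0,0,0,0,-1],[0.3,0,0,0,0,0,-1]]]'
```

```text
time: 17.5
tool_pos: [0.6228, -0.0729, 0.1267]
tool_rot: [3.137, 0.011, 0.029]
contact_force: [-15.1, -4.2, 6.3]
opening: 0.0004
time: 17.7
tool_pos: [0.6228, -0.0729, 0.1268]
tool_rot: [3.137, 0.018, 0.029]
contact_force: [-15.3, -2.4, 6.5]
opening: 0.0003
```

At the hard stop. Back off, rise, move clear and check.

```bash
python3 -m creep '[[[-1.5,0,0,0,0,0,-1],[-2.5,0,0,0,0,0,-1],[-3,0,-4,0,0,0,-1],[-3,2,-8,0,0,0,-1],[-4,8,-10,0,0,0,-1],[-5,13,-10,0,0,0,-1],[-6,18,-10,0,0,0,-1],[-6,20,-10,0,0,0,-1]]]'; python3 -m creep '[[[-6,8,0,0,0,0,-1],[-12,10,0,0,0,0,-1],[-12,10,0,0,0,0,-1],[-12,10,0,0,0,0,-1]]]'
python3 - <<'E'
from h import *
for n in('top','scene'):
    im,p=snap(n,n+'13.png'); print(n,[(round(r['score'],2),np.round(w(p,r['centre']),3)) for r in robot.look_for(n,'lever_ball')])
a=cv2.imread('pics/top13.png')[130:250,210:340];
b=cv2.imread('pics/scene13.png')[160:300,180:340]; b=cv2.resize(b,(400,400)); cv2.imwrite('pics/c13.png',np.hstack([cv2.resize(a,(400,400)),b])[:, :800])
c=cv2.imread('pics/scene13.png')[205:255,225:285]; cv2.imwrite('pics/z13.png',cv2.resize(c,(390,290),interpolation=cv2.INTER_CUBIC))
E
```

```text
time: 18.5
tool_pos: [0.5705, -0.2766, 0.2299]
tool_rot: [3.136, 0.016, 0.028]
contact_force: [0.5, -0.2, 0.1]
opening: 0.0004
time: 18.9
tool_pos: [0.4505, -0.3827, 0.2331]
tool_rot: [3.135, 0.015, 0.024]
contact_force: [0.1, -0.9, 0.4]
opening: 0.0001
top [(0.69, array([ 0.641, -0.039,  0.111]))]
scene [(0.47, array([ 0.639, -0.064,  0.116]))]
```

View pics/c13.png

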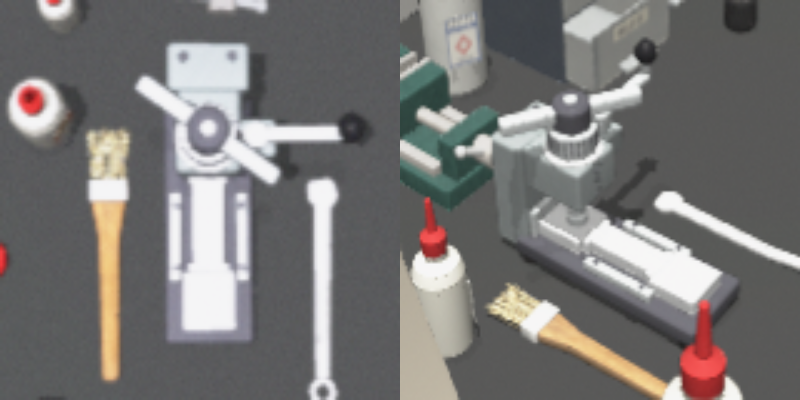

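View pics/z13.png

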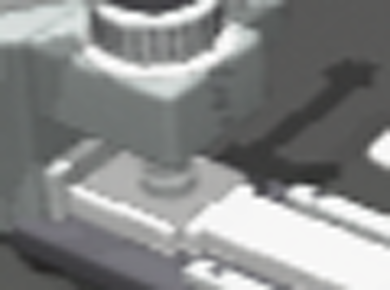

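Run:
```python
from h import *
p=robot.camera_params('top')
print(back(p,(210+351/3.077,130+128/3.333),.127), back(p,(210+208/3.077,130+331/3.333),.032), back(p,(210+208/3.077,130+341/3.333),.02))
print(robot.hand_in())
```

```text
[ 0.64182032 -0.07311892  0.127     ] [0.50653739 0.02466075 0.032     ] [0.49919395 0.02448219 0.02      ]
the job is handed in; nothing more can be done
None
```

I handed the job in at about 19 s of the 64 s allowed. All four steps were done in order, and no verdict was reported.

**What I did**
- **Unlocked the lever:** I swung the lock lever towards the robot until it hit its stop. The force rose to 17 N, and the ball sat where lock = 1.0 should put it.
- **Pushed the specimen home:** it stopped hard, with 14 N and no more travel. The close-up shows it against the stop.
- **Turned the cross bar:** I turned it about 3.9 rad clockwise in total. The spindle foot did not drop any further over the last 1.3 rad, so I put the slip at 1.2 to 2 rad. I had no way to measure it directly.
- **Locked the lever:** I swung it back to its stop, at 15 N.

**Last checks**
- **Lever:** the ball measured (0.642, -0.073), which matches lock of about 0.
- **Spindle and bar:** the foot was at the same height, resting on the specimen, and the bar had not moved with the locking.
- **Bottle and robot:** the oil bottle was upright and the arm was clear of everything.

**What went wrong or disagreed**
- **Bad first descent:** the first time I lowered the gripper to push, it ended about 12 mm too far forward. It pressed on the specimen's near end with about 6 N and tilted it briefly. I lifted off, the specimen lay flat again, and I redid it.
- **Specimen position:** its near end measured 7 to 8 mm from the bed's mouth, against the nominal 10 mm. Measured from the rails it was 35 mm, as expected. I went by the rails and the hard stop.
- **Lever ball from the networks:** their last readings put the ball 10 to 35 mm off, nearer the middle of the lever. I used my own pixel measurement instead.

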